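Lay out the sample pressing station

TASK

Set out the bench for pressing a sample: lay the pale coupon flat on the middle of the steel plate, lengthwise along it, and stand the larger brass weight on the middle of the coupon. Stand the smaller brass weight on the middle of the petri dish's lid, and stand the larger (white) bottle upright on the bench midway between the centres of the dish and the plate. Leave the glass vial and the small brown bottle where they are.

Things in the scene. Friction and masses are not known exactly. Their poses are not given: they have to be found in the camera images.
- plate: Steel calibration plate with rows of thin slots, 75 x 50 x 8 mm, lying flat on the bench and fixed to it. Origin: centre of its underside (its top is 8 mm above); x along its 75 mm length, z up. (Behind the work stands a tall fixed instrument; its black knob sticks out to about 0.52 m ahead of the robot and 0.2 m to its left, so swing across nearer to the robot.)
- dish: Closed clear-white round petri dish, 60 mm across, 14 mm high with a flat lid, fixed to the bench. Origin: centre of its underside (the lid's top is 14 mm above); z up. Its y axis lies along the level line through the centres of dish and plate (toward or away from the plate, 220 mm off).
- coupon_mid (a point): Pale, nearly white rectangular sample coupon, 60 x 30 x 10 mm, lying flat, loose, about 20 g. Its point is its centre, half-way up; z up. x along its 60 mm length, y along its 30 mm width.
- big_weight_mid (a point): The larger of the two round brass weights, 28 mm across, 26 mm high with a knob on top, loose, 136 g. Its point is its centre, half-way up; z up. 
- small_weight_mid (a point): The smaller of the two round brass weights, 22 mm across, 20 mm high with a knob on top, loose, 65 g. Its point is its centre, half-way up; z up. 
- bottle_mid (a point): White reagent bottle with a screw cap, standing, loose; the larger of the two bottles: body 42 mm across and straight up to about 55 mm, 90 mm high in all, 80 to 150 g. Its point is its centre, half-way up; z up. 
- vial_mid (a point): Slim clear glass vial with a screw cap, 22 mm across, 50 mm high, standing loose; to be left alone. Its point is its centre, half-way up; z up. 
- brown_bottle_mid (a point): Small brown bottle with a screw cap, 34 mm across, 70 mm high, standing loose; to be left alone. Its point is its centre, half-way up; z up. 
Not all that is in view belongs to the job. What is shaped like the part that bears coupon_mid but green is not meant. Leave any purple look-alike of the part that bears bottle_mid alone.

How it is judged:
By the outcome, as a careful person would: the job done as asked, in the order asked, and still so for the second after the job is handed in, with the robot touching nothing.
It also fails if it takes over 128 s, if anything falls off the work surface, if the arm or the gripper's body presses on something with over 40 N, if the wrist force passes 120 N, or if a joint passes its speed limit or range.

ROBOT

A 7-joint arm with a two-finger parallel gripper is mounted at the origin on a cart in front of the work surface, level with it; the furniture and walls round the work are solid. World frame = base frame: x ahead of the robot, y to its left, z up, the work surface at z = 0. Lengths are in m, angles in rad, forces in N, time in s.
With the tool pointing down it reaches from about 0.35 to 0.775 m from the base axis. Payload 3.1 kg.
Tool frame: the origin (TCP) lies at the centre of the arm's flange, where the gripper is bolted on; the fingertips stand 173 mm ahead of it and the grasp point (between the pads) lies 155 mm ahead of it; z points along the fingers, y is the line along which they close (so a half turn about z gives the same grasp; the last joint's range is limited). The gripper opens to 85 mm and grips with 20 to 120 N. Pads are 22 mm wide; open, the fingers measure 114 mm over their backs; the gripper's body (76 mm by 85 mm) begins 54 mm behind the grasp point. The pads swing forward as they close: fully open they stand 13 mm farther back than shut.
Start: joints at [-0.042, 0.311, 0.014, 1.512, -0.004, 1.319, -0.027], TCP at [0.55, 0, 0.405] pointing down, gripper open.
Joint ranges: [-2.7, 2.7], [-0.3, 1.91], [-1.27, 1.3], [0.12, 2.57], [-1.44, 4.58], [0.2, 2.03], [-3.05, 3.05]. Speed limits (rad/s): [2.79, 2.79, 3.14, 3.14, 3.14, 3.14, 3.14].

INTERFACE

Orientations are given as a 3x3 rotation matrix whose columns are the frame's x, y, z axes.
In Python, from workcell import * gives the robot as it stands.
- The arm moves only by the tool play_rows, never from a script. Its argument "targets" is a list of rows, each an object of numbers: "fingers": the finger opening in m, from 0 to 0.0854; "tx", "ty", "tz": the shift along the tool's x, y, z in m; "ax", "ay", "az": the turn, a rotation vector about the tool's x, y, z in degrees. In form: [{"fingers": .., "tx": .., "ty": .., "tz": .., "ax": .., "ay": .., "az": ..}, ...]. A call has 1 to 8 rows; each row is the pose to reach, as a shift and turn from the pose commanded when the call began, along the tool's axes at that moment; what a row does not reach only later rows make up. A row lasts 1/8 s, in which the tool goes at most 62.5 mm and 10.7 degrees, less where a joint would pass 70% of its speed; a pose out of reach is approached as far as the arm can. A call with a gripper value outside its range is refused whole. The fingers move at their own pace and stop on an object; "grip_force" is the grip in N (left out, the last holds). Time passes only in rows, so rows that repeat a pose let the fingers close. It gives the time, the measured TCP pose, the force, the opening and the grip force at its end, in the units of the state.
- sense(): the state, without advancing time (a new reading comes with each control period).
- snapshot(name): name is "scene" or "side" or "wrist"; returns (picture, depth): 420x560x3 uint8, blue, green, red; 420x560 float32, m along the optical axis (not along the pixel's ray), 0 where there is no reading.
- camera_info(name): a dict with "fx", "fy", "cx", "cy" (pixels), "cam_to_world" (4x4, takes a point from camera to world coordinates); the wrist camera has in their place "T_tool_cam" (4x4, takes a point from camera to tool coordinates, whose origin is the TCP and whose axes are the flange's). Camera axes: x right, y down, z forward; pixel columns grow to the right and rows downward; lengths in m; the calibration is good to about 2 mm. A picture is of the moment at which its call begins: read the wrist's pose just before it. camera_info takes no time and is no camera call.
- job_done(): hands the job in; it is judged then, once.
The state is a dict: "t": time; "q": joint angles; "dq": joint speeds; "tau": joint torques, N m; "eef_pos": TCP position; "orientation": TCP orientation; "ft_force": force on the tool from outside, world axes, zero at the start; "moment": the same for the moment, N m; "width": finger opening in m; "finger_force": force on a finger pad.
Only numpy, scipy, OpenCV 4.12 (cv2) and the standard library are available. Lean on these libraries where they do the work, as an engineer would, in place of code of your own. Each camera call takes 0.05 s, during which the arm holds its last target. There are 200 camera calls.

## Working session

There is one attempt and no reset: what is moved stays moved. The work goes in short steps, Python scripts to look and compute and a tool call to move; the robot and the scene stay as the last step left them, time stands still between calls to the robot, and variables do not carry over. Pictures are saved under pics/ and viewed, at most 14 in all, crops included, and the job is handed in when it is done.

Besides the shell and the picture viewer there is one more tool, called after ">>>" by a JSON object that holds its "api" and its "payload", one argument or row to a line. play_rows: Moves the arm, as the interface text tells. Its arguments: {"type":"object","properties":{"targets":{"type":"array","items":{"type":"object","properties":{"fingers":{"type":"number"},"tx":{"type":"number"},"ty":{"type":"number"},"tz":{"type":"number"},"ax":{"type":"number"},"ay":{"type":"number"},"az":{"type":"number"}}}},"grip_force":{"type":"number"}},"required":["targets"]}

```bash
mkdir -p pics
cat > h.py <<'E'
from workcell import *
import numpy as np, cv2
def snap(n,f):
    s=sense(); p,d=snapshot(n); cv2.imwrite('pics/%s.png'%f,p); np.savez('pics/%s.npz'%f,d=d,p=p,R=np.array(s['orientation']),t=np.array(s['eef_pos']),n=n)
def load(f):
    z=np.load('pics/%s.npz'%f); n=str(z['n']); c=camera_info(n)
    if n=='wrist':
        T=np.eye(4);T[:3,:3]=z['R'].reshape(3,3);T[:3,3]=z['t'];T=T@np.array(c['T_tool_cam'])
    else: T=np.array(c['cam_to_world'])
    return z['d'],c,T
def px(f,u,v,h=None):
    """world point of pixel; h: intersect with plane z=h, else depth"""
    d,c,T=load(f)
    r=np.array([(u-c['cx'])/c['fx'],(v-c['cy'])/c['fy'],1.])
    if h is None: k=np.median(d[int(v)-1:int(v)+2,int(u)-1:int(u)+2])
    else: k=(h-T[2,3])/(T[:3,:3]@r)[2]
    return T[:3,:3]@(r*k)+T[:3,3]
E
python3 - <<'E'
from h import *
for n in('scene','side','wrist'): snap(n,n)
s=sense();print(s['t'],s['eef_pos'],s['orientation'],s['width'])
a=cv2.imread('pics/scene.png');b=cv2.imread('pics/side.png')
for n in('scene','side','wrist'):
    c=camera_info(n);print({k:np.round(v,3).tolist() for k,v in c.items()})
E
```

```text
0.15 [5.49759122e-01 4.37854355e-05 4.03866094e-01] [[-8.21909743e-05  9.99998335e-01 -1.82313568e-03]
 [ 9.99999995e-01  8.20863789e-05 -5.74459021e-05]
 [-5.72961518e-05 -1.82314039e-03 -9.99998336e-01]] 0.08545479999217576
{'fx': 488.536, 'fy': 488.536, 'cx': 285.128, 'cy': 207.741, 'cam_to_world': [[0.679, -0.448, 0.582, -0.401], [-0.734, -0.394, 0.553, -0.822], [-0.018, -0.803, -0.596, 0.925], [0.0, 0.0, 0.0, 1.0]]}
{'fx': 520.975, 'fy': 520.975, 'cx': 284.562, 'cy': 210.742, 'cam_to_world': [[-0.887, -0.142, 0.439, -0.321], [-0.461, 0.317, -0.829, 1.456], [-0.022, -0.938, -0.347, 0.677], [0.0, 0.0, 0.0, 1.0]]}
{'fx': 377.892, 'fy': 377.892, 'cx': 280.819, 'cy': 206.066, 'T_tool_cam': [[0.0, -0.965, -0.262, 0.066], [1.0, 0.0, -0.001, 0.001], [0.001, -0.262, 0.965, 0.031], [0.0, 0.0, 0.0, 1.0]]}
```

View pics/scene.png

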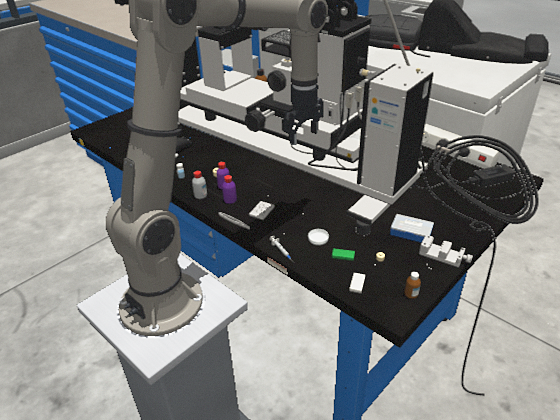

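View pics/wrist.png

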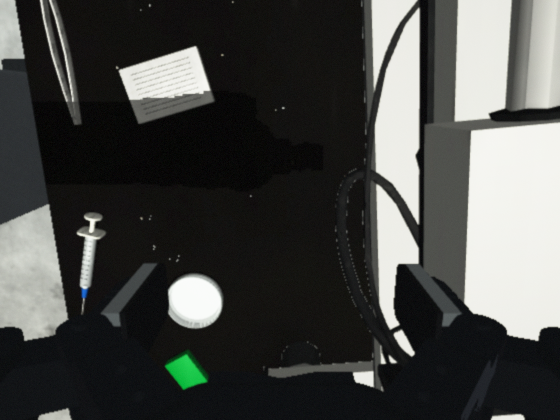

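The scene view shows the plate near (262,210), dish (318,237), coupon (358,283), a brass weight at (380,257), and the white bottle at (199,185) beside purple ones. I'll enlarge two areas.

Run:
```python
from h import *
a=cv2.imread('pics/scene.png')
x=cv2.resize(a[145:235,165:285],(800,600),interpolation=cv2.INTER_CUBIC)
y=cv2.resize(a[220:310,300:440],None,fx=5.7,fy=5.7,interpolation=cv2.INTER_CUBIC)
cv2.imwrite('pics/c1.png',x);cv2.imwrite('pics/c2.png',y)
for n,u,v in [('coupon',358,283),('plate',262,210),('dish',318,237),('w',380,257),('bottle',198,188),('brown',412,292),('green',344,254),('vial',180,172),('w2',215,172),('p1',229,192),('p2',222,178)]:
    print(n,np.round(px('scene',u,v),4))
d,c,T=load('wrist')
img=cv2.imread('pics/wrist.png')
for u,v in [(120,70),(198,46),(214,101),(140,124),(167,85),(195,300),(186,371)]: print(u,v,np.round(px('wrist',u,v),4))
```

```text
coupon [ 0.3744 -0.3389  0.0131]
plate [0.4395 0.0768 0.0062]
dish [ 0.4474 -0.1443  0.0137]
w [ 0.4946 -0.3255  0.0134]
bottle [0.3554 0.2829 0.0403]
brown [ 0.43   -0.4628  0.0229]
green [ 0.4417 -0.2427  0.0106]
vial [0.3924 0.43   0.0222]
w2 [0.4786 0.3462 0.0159]
p1 [0.4034 0.1864 0.0436]
p2 [0.4438 0.2661 0.0426]
120 70 [0.4028 0.095  0.0075]
198 46 [ 4.736e-01  1.164e-01 -3.000e-04]
214 101 [ 4.861e-01  6.780e-02 -1.000e-04]
140 124 [4.137e-01 4.640e-02 3.000e-04]
167 85 [0.4448 0.0819 0.0078]
195 300 [ 0.4591 -0.1345  0.0141]
186 371 [ 0.4426 -0.2259  0.0101]
```

View pics/c1.png

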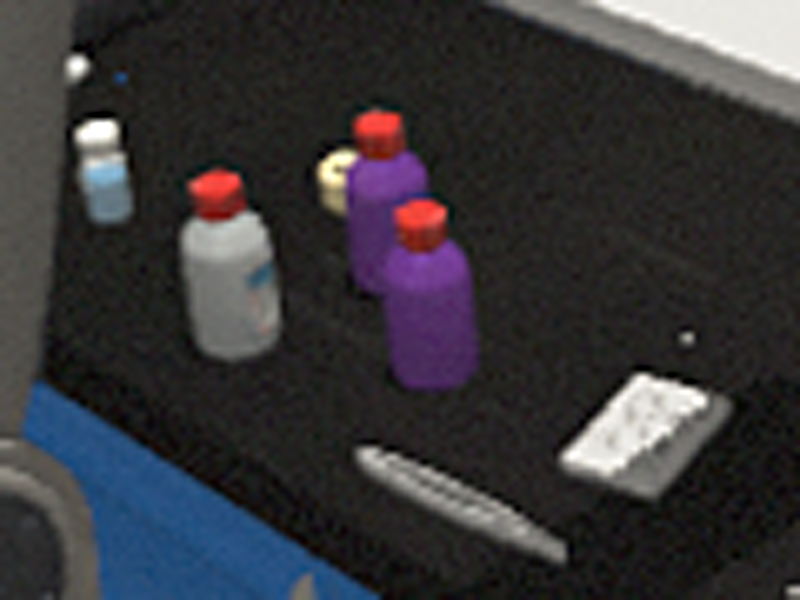

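View pics/side.png

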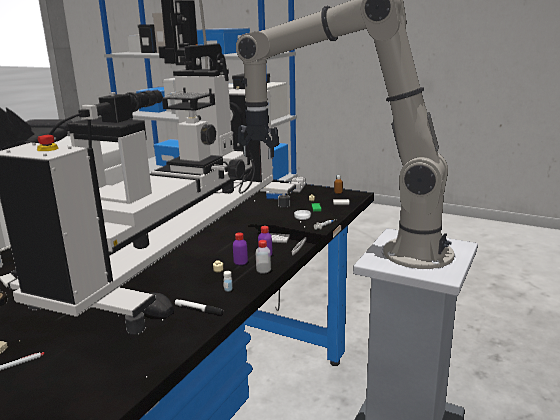

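Plate, dish and both bottles agree with their known heights. One brass weight is at (0.494,-0.325), the other at about (0.48,0.35). I'll move over the coupon side for a close look.

>>> {"api": "play_rows", "payload": {
  "targets": [
    {"tx":-0.05,"ty":-0.02,"tz":0.01,"fingers":0.085},
    {"tx":-0.1,"ty":-0.04,"tz":0.02},
    {"tx":-0.15,"ty":-0.06,"tz":0.03},
    {"tx":-0.2,"ty":-0.08,"tz":0.04},
    {"tx":-0.25,"ty":-0.1,"tz":0.05},
    {"tx":-0.29,"ty":-0.11,"tz":0.05},
    {"tx":-0.29,"ty":-0.11,"tz":0.05},
    {"tx":-0.29,"ty":-0.11,"tz":0.05}
  ],
  "grip_force": 30
}}

```text
schema error: expected keys fingers, tx, ty, tz, ax, ay, az
```

Run:
```python
from h import *
snap('wrist','w1');s=sense();print(s['t'],s['eef_pos'],s['q'],s['ft_force'])
```

```text
0.2 [5.4981285e-01 2.1437462e-05 4.0401752e-01] [-0.04169802  0.31143963  0.01400731  1.51246377 -0.00438408  1.31918744
 -0.02720867] [-0.56105579 -0.43120888 -0.80165282]
```

View pics/w1.png

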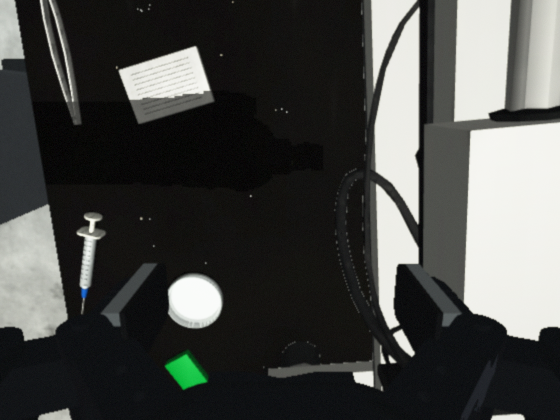

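The picture is unchanged because the call was refused: every key is required in each row.

>>> {"api": "play_rows", "payload": {
  "targets": [
    {"fingers":0.085,"tx":-0.05,"ty":-0.02,"tz":0.01,"ax":0,"ay":0,"az":0},
    {"fingers":0.085,"tx":-0.1,"ty":-0.04,"tz":0.02,"ax":0,"ay":0,"az":0},
    {"fingers":0.085,"tx":-0.15,"ty":-0.06,"tz":0.03,"ax":0,"ay":0,"az":0},
    {"fingers":0.085,"tx":-0.2,"ty":-0.08,"tz":0.04,"ax":0,"ay":0,"az":0},
    {"fingers":0.085,"tx":-0.25,"ty":-0.1,"tz":0.05,"ax":0,"ay":0,"az":0},
    {"fingers":0.085,"tx":-0.29,"ty":-0.11,"tz":0.05,"ax":0,"ay":0,"az":0},
    {"fingers":0.085,"tx":-0.29,"ty":-0.11,"tz":0.05,"ax":0,"ay":0,"az":0},
    {"fingers":0.085,"tx":-0.29,"ty":-0.11,"tz":0.05,"ax":0,"ay":0,"az":0}
  ],
  "grip_force": 30
}}

```text
t: 1.2
eef_pos: [0.4403, -0.2894, 0.3545]
orientation: [[-0.0, 1.0, -0.0], [1.0, 0.0, 0.001], [0.001, -0.0, -1.0]]
ft_force: [0.6, 0.4, -0.5]
width: 0.085
finger_force: 0.0
```

Run:
```python
from h import *
snap('wrist','w2');s=sense();print(s['t'],s['eef_pos'],s['q'],s['ft_force'])
```

```text
1.25 [ 0.44068167 -0.28866056  0.35452675] [ 0.40306328  0.2977197   0.18339655  1.66133929 -0.05891881  1.18840765
  0.60276608] [ 0.62724132 -0.36901016  0.35496121]
```

View pics/w2.png

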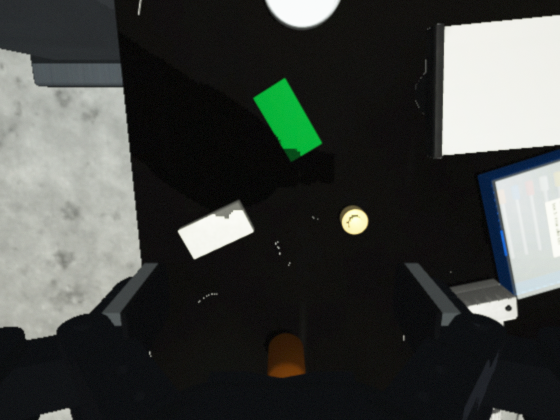

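Coupon centred near (216,230), a weight at (354,221), the green one left of the dish. Measuring from depth.

```bash
cat >> h.py <<'E'
def cloud(f):
    d,c,T=load(f); v,u=np.mgrid[:420,:560]
    P=np.stack([(u-c['cx'])/c['fx']*d,(v-c['cy'])/c['fy']*d,d],-1)@T[:3,:3].T+T[:3,3]
    P[d<=0]=np.nan
    return P
def blobs(f,zl,zh,x=(.3,.7),y=(-.6,.6),mn=60):
    P=cloud(f);
    with np.errstate(all='ignore'): m=(P[...,2]>zl)&(P[...,2]<zh)&(P[...,0]>x[0])&(P[...,0]<x[1])&(P[...,1]>y[0])&(P[...,1]<y[1])
    n,l,st,ce=cv2.connectedComponentsWithStats(m.astype(np.uint8),connectivity=4)
    for i in range(1,n):
        if st[i,4]<mn: continue
        q=P[l==i]; r=cv2.minAreaRect((q[:,:2]*1000).astype(np.float32))
        print('px',ce[i].round(1),'n',st[i,4],'rect c',np.round(r[0],1),'size',np.round(r[1],1),'ang',round(r[2],1),'z',np.round(np.nanpercentile(q[:,2],[5,50,95])*1e3,1),'mean',np.round(q[:,:2].mean(0)*1e3,1))
E
python3 - <<'E'
from h import *
print('w2 low');blobs('w2',.006,.035,y=(-.42,-.2))
print('floor');P=cloud('w2');print(np.round(P[260:300:10,260:380:30,2]*1e3,1))
print('wt top');blobs('w2',.008,.04,x=(.46,.53),y=(-.36,-.27),mn=20)
print('wrist0');blobs('wrist',.005,.02,y=(-.25,.15),x=(.38,.52))
print('scene');blobs('scene',.006,.03,x=(.36,.53),y=(-.2,.13))
E
```

```text
w2 low
px [421.1  93.8] n 215 rect c [ 552.4 -216.3] size [ 6.4 27.7] ang 4.1 z [ 6.9 13.9 23.1] mean [ 550.9 -216. ]
px [286.8 120.2] n 2787 rect c [ 446.3 -237.3] size [30.1 60.1] ang 30.9 z [ 8.3  9.5 10.7] mean [ 446.  -236.6]
px [522.  231.1] n 9740 rect c [ 635.9 -326.5] size [ 82.5 123.5] ang 3.5 z [10.1 27.4 28.9] mean [ 641.5 -326.8]
px [215.4 230.4] n 2270 rect c [ 383.3 -331.4] size [60.4 30.3] ang 26.2 z [ 8.4  9.7 10.8] mean [ 383.7 -330.7]
px [353.3 220.7] n 559 rect c [ 503.5 -321.3] size [21.6 22. ] ang 1.7 z [ 9.2 14.6 20. ] mean [ 502.9 -319.8]
floor
[[-1.5 -1.1 -0.6 -0.3]
 [ 0.5  0.1 -0.7 -1.4]
 [-0.1 -1.   0.1 -1.1]
 [-1.3 -1.   0.3 -1.3]]
wt top
px [353.5 221.1] n 540 rect c [ 503.5 -321.3] size [21.6 22. ] ang 1.7 z [11.3 14.7 20. ] mean [ 503. -320.]
wrist0
px [166.2  85.2] n 4629 rect c [443.5  81.1] size [75.4 50.2] ang 15.9 z [6.3 7.6 8.9] mean [444.   81.6]
px [194.2 300.9] n 2398 rect c [ 458.4 -138.5] size [60.6 56.3] ang 85.5 z [ 9.9 14.3 15.5] mean [ 458.2 -135.8]
px [185.5 371.1] n 895 rect c [ 441.8 -229.3] size [31.  42.7] ang 31.1 z [ 6.7  9.8 11. ] mean [ 441.9 -226.5]
scene
px [262.1 209. ] n 178 rect c [441.8  79.4] size [76.3 50.7] ang 16.1 z [ 6.2  8.1 10.7] mean [441.7  78.6]
px [318.4 235.8] n 251 rect c [ 453.6 -140.7] size [60.5 58.7] ang 50.5 z [ 8.4 13.5 17. ] mean [ 452.8 -141.2]
```

The coupon measures 60.4 x 30.3 mm, centred at (383.4,-331.3) with its long axis at +26.2°. The weight here is 22 mm across, so it is the smaller one. The plate is at (443.5,81.1), long axis +15.9°. Next I'll turn the gripper +64° about tool z and go over the coupon.

>>> {"api": "play_rows", "payload": {
  "targets": [
    {"fingers":0.055,"tx":-0.007,"ty":-0.01,"tz":0.02,"ax":0,"ay":0,"az":10},
    {"fingers":0.055,"tx":-0.014,"ty":-0.02,"tz":0.04,"ax":0,"ay":0,"az":20},
    {"fingers":0.055,"tx":-0.021,"ty":-0.03,"tz":0.06,"ax":0,"ay":0,"az":30},
    {"fingers":0.055,"tx":-0.028,"ty":-0.04,"tz":0.08,"ax":0,"ay":0,"az":40},
    {"fingers":0.055,"tx":-0.035,"ty":-0.05,"tz":0.1,"ax":0,"ay":0,"az":50},
    {"fingers":0.055,"tx":-0.041,"ty":-0.057,"tz":0.115,"ax":0,"ay":0,"az":60},
    {"fingers":0.055,"tx":-0.041,"ty":-0.057,"tz":0.125,"ax":0,"ay":0,"az":63.8},
    {"fingers":0.055,"tx":-0.041,"ty":-0.057,"tz":0.125,"ax":0,"ay":0,"az":63.8}
  ],
  "grip_force": 30
}}

```text
t: 2.25
eef_pos: [0.3838, -0.3292, 0.229]
orientation: [[0.896, 0.445, -0.001], [0.445, -0.896, 0.002], [-0.0, -0.002, -1.0]]
ft_force: [-0.2, -0.2, 0.2]
width: 0.0548
finger_force: 0.0
```

Run:
```python
from h import *
snap('wrist','w3');s=sense();print(s['t'],s['eef_pos'],s['q'],s['ft_force'],s['width']);print(np.round(s['orientation'],4))
blobs('w3',.006,.02,y=(-.42,-.28))
# fingers: points near tool in tool frame
P=cloud('w3');R=np.array(s['orientation']);Q=(P-s['eef_pos'])@R
m=(np.abs(Q[...,0])<.02)&(np.abs(Q[...,1])<.07)&(Q[...,2]>.1)&(P[...,2]>.018)
q=Q[m];print(len(q));
for sg in(-1,1):
    k=q[q[:,1]*sg>0]; print(len(k), k[:,2].max() if len(k) else 0, np.round(np.percentile(k,[5,50,95],axis=0)*1e3,1) if len(k) else '')
```

```text
2.3 [ 0.38397829 -0.32963488  0.22959812] [ 0.367474    0.41366227  0.39359247  1.87351501 -0.20003874  0.89342979
 -0.25208547] [-0.00502723 -0.16495358  1.15399491] 0.05472712434284479
[[ 8.954e-01  4.452e-01 -0.000e+00]
 [ 4.452e-01 -8.954e-01  1.000e-03]
 [ 4.000e-04 -9.000e-04 -1.000e+00]]
px [381.4  12. ] n 1135 rect c [ 498.8 -323.1] size [11.1 22.2] ang 22.9 z [ 8.2 14.3 19.3] mean [ 498.3 -322.2]
px [282.9 233.2] n 6126 rect c [ 383.5 -331.2] size [60.4 30.1] ang 25.5 z [ 8.5  9.6 10.6] mean [ 384.9 -330.3]
30406
15188 0.17141106994749503 [[ -7.2 -58.  101.3]
 [  9.9 -45.4 115.5]
 [ 17.4 -24.  155.1]]
15218 0.17106430445898796 [[ -7.2  24.3 101.3]
 [  9.9  45.8 115.6]
 [ 17.4  58.2 155.3]]
```

The coupon reads the same from close up, and the fingertips show at 171 mm ahead of the TCP. Descending and gripping.

>>> {"api": "play_rows", "payload": {
  "targets": [
    {"fingers":0.055,"tx":0,"ty":0,"tz":0.02,"ax":0,"ay":0,"az":0},
    {"fingers":0.055,"tx":0,"ty":0,"tz":0.04,"ax":0,"ay":0,"az":0},
    {"fingers":0.055,"tx":0,"ty":0,"tz":0.048,"ax":0,"ay":0,"az":0},
    {"fingers":0.055,"tx":0,"ty":0,"tz":0.054,"ax":0,"ay":0,"az":0},
    {"fingers":0.055,"tx":0,"ty":0,"tz":0.054,"ax":0,"ay":0,"az":0},
    {"fingers":0.02,"tx":0,"ty":0,"tz":0.054,"ax":0,"ay":0,"az":0},
    {"fingers":0.02,"tx":0,"ty":0,"tz":0.054,"ax":0,"ay":0,"az":0},
    {"fingers":0.02,"tx":0,"ty":0,"tz":0.054,"ax":0,"ay":0,"az":0}
  ],
  "grip_force": 30
}}

```text
t: 3.3
eef_pos: [0.3834, -0.3314, 0.1765]
orientation: [[0.897, 0.442, 0.002], [0.442, -0.897, -0.001], [0.001, 0.002, -1.0]]
ft_force: [0.3, 0.1, 4.2]
width: 0.0288
finger_force: 30.0
```

Run:
```python
from h import *
s=sense();print(s['t'],s['eef_pos'],s['ft_force'],s['width'],s['finger_force']);print(np.round(s['orientation'],4))
```

```text
3.3 [ 0.38342377 -0.3313746   0.17645981] [0.30590511 0.1292052  4.24248395] 0.028837952034927995 30.002731382846832
[[ 8.972e-01  4.415e-01  1.500e-03]
 [ 4.415e-01 -8.972e-01 -1.100e-03]
 [ 9.000e-04  1.600e-03 -1.000e+00]]
```

Gripped at 28.8 mm. Lifting and heading for the plate.

>>> {"api": "play_rows", "payload": {
  "targets": [
    {"fingers":0.02,"tx":0,"ty":0,"tz":-0.05,"ax":0,"ay":0,"az":0},
    {"fingers":0.02,"tx":0.01,"ty":-0.015,"tz":-0.1,"ax":0,"ay":0,"az":0},
    {"fingers":0.02,"tx":0.039,"ty":-0.057,"tz":-0.12,"ax":0,"ay":0,"az":2},
    {"fingers":0.02,"tx":0.069,"ty":-0.1,"tz":-0.12,"ax":0,"ay":0,"az":4},
    {"fingers":0.02,"tx":0.098,"ty":-0.143,"tz":-0.12,"ax":0,"ay":0,"az":6},
    {"fingers":0.02,"tx":0.127,"ty":-0.186,"tz":-0.12,"ax":0,"ay":0,"az":8},
    {"fingers":0.02,"tx":0.157,"ty":-0.229,"tz":-0.12,"ax":0,"ay":0,"az":10},
    {"fingers":0.02,"tx":0.18,"ty":-0.262,"tz":-0.12,"ax":0,"ay":0,"az":10.3}
  ],
  "grip_force": 30
}}

```text
t: 4.3
eef_pos: [0.4286, -0.014, 0.2957]
orientation: [[0.961, 0.276, 0.0], [0.276, -0.961, 0.001], [0.0, -0.001, -1.0]]
ft_force: [1.2, -0.3, 0.3]
width: 0.0292
finger_force: 29.9
```

Run:
```python
from h import *
import math
s=sense();print(s['t'],s['eef_pos'],s['ft_force'],s['width']);R=np.array(s['orientation']);print('yaw y',math.degrees(math.atan2(R[1,1],R[0,1])))
snap('wrist','w4')
print('plate');blobs('w4',.0055,.011,x=(.38,.51),y=(.03,.14))
print('coupon');blobs('w4',.115,.145,x=(.38,.51),y=(-.1,.08))
```

```text
4.3 [ 0.42862585 -0.01402589  0.2956906 ] [ 1.15409002 -0.314416    0.32462334] 0.0291867978832486
yaw y -73.99877109875165
plate
px [149.7 140.8] n 8290 rect c [443.5  81.7] size [74.7 50.6] ang 15.8 z [6.4 7.5 8.6] mean [445.1  81.8]
coupon
px [280.4 271. ] n 12650 rect c [429.4 -14.4] size [60.6 56.4] ang 16.4 z [127.6 128.9 139.6] mean [432.6 -13.4]
```

Run:
```python
from h import *
z=np.load('pics/w4.npz');P=cloud('w4');Q=(P-z['t'])@z['R'].reshape(3,3)
m=(np.abs(Q[...,1])<.01)&(np.abs(Q[...,2]-.167)<.006)&(np.abs(Q[...,0])<.06)
q=Q[m];print(m.sum(),np.percentile(q[:,0],[0,.5,99.5,100]),np.median(q[:,2]))
```

```text
7295 [-0.02965972 -0.02872904  0.03059468  0.03089097] 0.16689233349275764
```

The coupon sits within 0.5 mm of the gripper centre. Placing it on the plate.

>>> {"api": "play_rows", "payload": {
  "targets": [
    {"fingers":0.02,"tx":0.02,"ty":-0.045,"tz":0.0,"ax":0,"ay":0,"az":0},
    {"fingers":0.02,"tx":0.04,"ty":-0.09,"tz":0.02,"ax":0,"ay":0,"az":0},
    {"fingers":0.02,"tx":0.0404,"ty":-0.09,"tz":0.06,"ax":0,"ay":0,"az":0},
    {"fingers":0.02,"tx":0.0404,"ty":-0.09,"tz":0.09,"ax":0,"ay":0,"az":0},
    {"fingers":0.02,"tx":0.0404,"ty":-0.09,"tz":0.1,"ax":0,"ay":0,"az":0},
    {"fingers":0.02,"tx":0.0404,"ty":-0.09,"tz":0.106,"ax":0,"ay":0,"az":0},
    {"fingers":0.02,"tx":0.0404,"ty":-0.09,"tz":0.109,"ax":0,"ay":0,"az":0},
    {"fingers":0.02,"tx":0.0404,"ty":-0.09,"tz":0.109,"ax":0,"ay":0,"az":0}
  ],
  "grip_force": 30
}}

```text
t: 5.35
eef_pos: [0.4435, 0.0811, 0.1873]
orientation: [[0.962, 0.274, 0.001], [0.274, -0.962, 0.0], [0.002, 0.0, -1.0]]
ft_force: [0.7, -0.5, -0.3]
width: 0.0286
finger_force: 29.9
```

>>> {"api": "play_rows", "payload": {
  "targets": [
    {"fingers":0.02,"tx":0,"ty":0,"tz":0.001,"ax":0,"ay":0,"az":0},
    {"fingers":0.02,"tx":0,"ty":0,"tz":0.002,"ax":0,"ay":0,"az":0},
    {"fingers":0.02,"tx":0,"ty":0,"tz":0.0025,"ax":0,"ay":0,"az":0},
    {"fingers":0.02,"tx":0,"ty":0,"tz":0.0025,"ax":0,"ay":0,"az":0}
  ]
}}

```text
t: 5.85
eef_pos: [0.4431, 0.0812, 0.1845]
orientation: [[0.962, 0.274, 0.0], [0.274, -0.962, 0.0], [0.0, -0.0, -1.0]]
ft_force: [-0.7, -0.2, 2.3]
width: 0.0286
finger_force: 30.2
```

Contact. Releasing and rising.

>>> {"api": "play_rows", "payload": {
  "targets": [
    {"fingers":0.055,"tx":0,"ty":0,"tz":0,"ax":0,"ay":0,"az":0},
    {"fingers":0.055,"tx":0,"ty":0,"tz":0,"ax":0,"ay":0,"az":0},
    {"fingers":0.055,"tx":0,"ty":0,"tz":-0.02,"ax":0,"ay":0,"az":0},
    {"fingers":0.055,"tx":0,"ty":0,"tz":-0.07,"ax":0,"ay":0,"az":0},
    {"fingers":0.055,"tx":-0.01,"ty":0,"tz":-0.12,"ax":0,"ay":0,"az":0},
    {"fingers":0.055,"tx":-0.025,"ty":0,"tz":-0.16,"ax":0,"ay":0,"az":0},
    {"fingers":0.055,"tx":-0.025,"ty":0,"tz":-0.16,"ax":0,"ay":0,"az":0}
  ]
}}

```text
t: 6.72
eef_pos: [0.4196, 0.0743, 0.3473]
orientation: [[0.962, 0.274, 0.007], [0.274, -0.962, 0.002], [0.007, -0.0, -1.0]]
ft_force: [0.4, 0.3, 0.7]
width: 0.0545
finger_force: 0.0
```

Run:
```python
from h import *
s=sense();print(s['t'],s['eef_pos'],s['q'],s['ft_force'],s['width'])
snap('wrist','w5')
print('plate');blobs('w5',.0055,.011,x=(.38,.51),y=(.03,.14))
print('coupon');blobs('w5',.0145,.03,x=(.38,.51),y=(.03,.14))
```

```text
6.725 [0.41959077 0.07428436 0.3473146 ] [-0.38508588  0.09809819  0.18377235  1.9247002  -0.02073321  1.11310225
 -1.48648823] [0.35851287 0.29172348 0.6618741 ] 0.05454697751079369
plate
px [277.7 154.6] n 2663 rect c [443.5  81.8] size [74. 50.] ang 15.9 z [6.4 7.6 8.8] mean [446.6  83.8]
coupon
px [280.2 160.5] n 2830 rect c [443.3  80.8] size [59.9 30. ] ang 16.2 z [16.4 17.6 18.8] mean [444.1  81. ]
```

Coupon centred within about 1 mm of the plate, at 16°. Now over to the larger weight, staying clear of the knob.

>>> {"api": "play_rows", "payload": {
  "targets": [
    {"fingers":0.07,"tx":0.009,"ty":-0.028,"tz":-0.01,"ax":0,"ay":0,"az":-10},
    {"fingers":0.07,"tx":0.019,"ty":-0.056,"tz":-0.01,"ax":0,"ay":0,"az":-20},
    {"fingers":0.07,"tx":0.028,"ty":-0.084,"tz":-0.01,"ax":0,"ay":0,"az":-30},
    {"fingers":0.07,"tx":0.038,"ty":-0.112,"tz":-0.01,"ax":0,"ay":0,"az":-40},
    {"fingers":0.07,"tx":0.047,"ty":-0.14,"tz":-0.01,"ax":0,"ay":0,"az":-50},
    {"fingers":0.07,"tx":0.056,"ty":-0.168,"tz":-0.01,"ax":0,"ay":0,"az":-60},
    {"fingers":0.07,"tx":0.066,"ty":-0.196,"tz":-0.01,"ax":0,"ay":0,"az":-70},
    {"fingers":0.07,"tx":0.075,"ty":-0.224,"tz":-0.01,"ax":0,"ay":0,"az":-74.1}
  ]
}}

```text
t: 7.78
eef_pos: [0.4296, 0.3111, 0.3518]
orientation: [[-0.003, 1.0, -0.003], [1.0, 0.003, -0.002], [-0.002, -0.003, -1.0]]
ft_force: [-0.0, 0.2, 0.4]
width: 0.0698
finger_force: 0.0
```

Run:
```python
from h import *
s=sense();print(s['t'],s['eef_pos'],s['q'],s['ft_force'],s['width'])
snap('wrist','w6')
print('low');blobs('w6',.006,.05,x=(.3,.6),y=(.15,.5),mn=40)
print('high');blobs('w6',.05,.1,x=(.3,.6),y=(.15,.5),mn=40)
```

```text
7.775 [0.42962139 0.31110002 0.35179368] [-0.57868523  0.3119037  -0.10216641  1.64507218  0.0332168   1.19021332
 -0.68545075] [-0.02018836  0.16955399  0.44731789] 0.06977977142370873
low
px [243.   21.5] n 633 rect c [401.4 432.6] size [21.8 15.2] ang 29.2 z [11.5 35.7 49.9] mean [403.1 430.2]
px [357.9 137.3] n 1072 rect c [490.6 350. ] size [27.6 27.5] ang 4.8 z [14.6 19.3 26. ] mean [489.6 350.6]
px [219.8 190.4] n 683 rect c [379.  306.1] size [16.4 40.9] ang 53.3 z [ 8.4 30.5 48.1] mean [381.3 309.7]
px [312.1 208.2] n 670 rect c [455.1 291.3] size [40.5 16. ] ang 18.6 z [ 8.9 30.3 47.9] mean [454.4 295.5]
px [268.2 294.8] n 1126 rect c [418.2 214.3] size [19.  41.7] ang 88.5 z [ 9.  30.6 48.2] mean [418.9 219. ]
px [190.3 338.5] n 90 rect c [344.3 160.4] size [20.2  9.6] ang 88.3 z [ 6.6  8.5 10. ] mean [343.9 160.7]
high
px [228.8   4.2] n 53 rect c [395.7 439. ] size [6.9 7. ] ang 46.3 z [50.1 50.4 51.4] mean [395.5 437.9]
px [540.2 161.6] n 6917 rect c [588.9 332.4] size [  4.1 202.9] ang 5.4 z [81.4 89.4 98.7] mean [588.4 339.1]
px [200.1 217.7] n 2812 rect c [373.2 298.4] size [35.6 41.8] ang 52.5 z [56.1 69.1 90.3] mean [374.8 301. ]
px [321.2 240.4] n 2691 rect c [458.3 282.2] size [41.5 35. ] ang 15.2 z [55.8 68.9 90.3] mean [457.6 285. ]
px [265.7 334.4] n 2663 rect c [418.2 206.5] size [35.2 41.5] ang 88.4 z [54.3 68.8 90.2] mean [418.6 209.7]
```

View pics/w6.png

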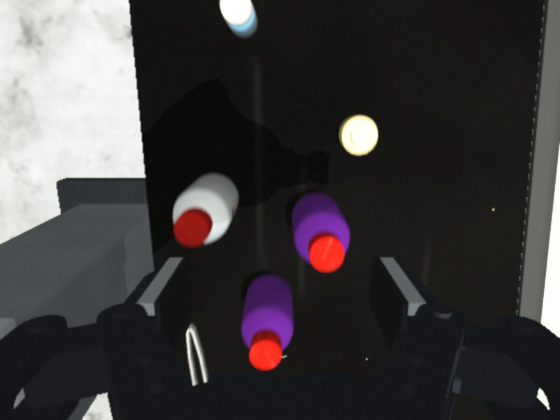

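The larger weight is at (490.6,350.0) and 27.5 mm across, at pixel (358,135). The white bottle is to its left at about (375,298). The vial is at the top, and both purple bottles stay clear. Lateral move first, then down.

>>> {"api": "play_rows", "payload": {
  "targets": [
    {"fingers":0.05,"tx":0.02,"ty":0.03,"tz":0.02,"ax":0,"ay":0,"az":0},
    {"fingers":0.05,"tx":0.0395,"ty":0.0608,"tz":0.04,"ax":0,"ay":0,"az":0},
    {"fingers":0.05,"tx":0.0395,"ty":0.0608,"tz":0.08,"ax":0,"ay":0,"az":0},
    {"fingers":0.05,"tx":0.0395,"ty":0.0608,"tz":0.11,"ax":0,"ay":0,"az":0},
    {"fingers":0.05,"tx":0.0395,"ty":0.0608,"tz":0.13,"ax":0,"ay":0,"az":0},
    {"fingers":0.05,"tx":0.0395,"ty":0.0608,"tz":0.135,"ax":0,"ay":0,"az":0},
    {"fingers":0.05,"tx":0.0395,"ty":0.0608,"tz":0.135,"ax":0,"ay":0,"az":0}
  ]
}}

```text
t: 8.7
eef_pos: [0.4904, 0.3497, 0.2183]
orientation: [[-0.0, 1.0, -0.001], [1.0, 0.0, -0.001], [-0.001, -0.001, -1.0]]
ft_force: [0.9, -0.3, 1.4]
width: 0.05
finger_force: 0.0
```

Run:
```python
from h import *
s=sense();print(s['t'],s['eef_pos'],s['ft_force'],s['width'])
snap('wrist','w7')
blobs('w7',.006,.035,x=(.46,.52),y=(.32,.385),mn=40)
blobs('w7',.022,.035,x=(.46,.52),y=(.32,.385),mn=40)
```

```text
8.7 [0.49038742 0.34970941 0.21831442] [ 0.86812106 -0.33030604  1.38879134] 0.049950994059579194
px [281.  241.2] n 2884 rect c [491.2 350.5] size [28.1 27.8] ang 76.8 z [11.  19.2 26. ] mean [491.2 352.8]
px [280.9 249.6] n 853 rect c [491.2 350.4] size [15.6 14.8] ang 89.6 z [24.3 25.4 26.5] mean [491.2 350.7]
```

>>> {"api": "play_rows", "payload": {
  "targets": [
    {"fingers":0.05,"tx":0.0006,"ty":0.0007,"tz":0.02,"ax":0,"ay":0,"az":0},
    {"fingers":0.05,"tx":0.0006,"ty":0.0007,"tz":0.035,"ax":0,"ay":0,"az":0},
    {"fingers":0.05,"tx":0.0006,"ty":0.0007,"tz":0.041,"ax":0,"ay":0,"az":0},
    {"fingers":0.05,"tx":0.0006,"ty":0.0007,"tz":0.041,"ax":0,"ay":0,"az":0},
    {"fingers":0.015,"tx":0.0006,"ty":0.0007,"tz":0.041,"ax":0,"ay":0,"az":0},
    {"fingers":0.015,"tx":0.0006,"ty":0.0007,"tz":0.041,"ax":0,"ay":0,"az":0},
    {"fingers":0.015,"tx":0.0006,"ty":0.0007,"tz":0.041,"ax":0,"ay":0,"az":0},
    {"fingers":0.015,"tx":0.0006,"ty":0.0007,"tz":0.041,"ax":0,"ay":0,"az":0}
  ],
  "grip_force": 35
}}

```text
t: 9.75
eef_pos: [0.4916, 0.3508, 0.1791]
orientation: [[-0.0, 1.0, 0.001], [1.0, 0.0, 0.001], [0.001, 0.001, -1.0]]
ft_force: [-1.1, 0.1, 5.2]
width: 0.0263
finger_force: 35.0
```

Gripped at 26.3 mm. Lifting, then backing toward the robot before crossing.

>>> {"api": "play_rows", "payload": {
  "targets": [
    {"fingers":0.015,"tx":0,"ty":0,"tz":-0.04,"ax":0,"ay":0,"az":0},
    {"fingers":0.015,"tx":0,"ty":0,"tz":-0.09,"ax":0,"ay":0,"az":0},
    {"fingers":0.015,"tx":0,"ty":-0.02,"tz":-0.14,"ax":0,"ay":0,"az":0},
    {"fingers":0.015,"tx":-0.01,"ty":-0.06,"tz":-0.15,"ax":0,"ay":0,"az":0},
    {"fingers":0.015,"tx":-0.05,"ty":-0.07,"tz":-0.15,"ax":0,"ay":0,"az":0},
    {"fingers":0.015,"tx":-0.1,"ty":-0.07,"tz":-0.15,"ax":0,"ay":0,"az":0},
    {"fingers":0.015,"tx":-0.15,"ty":-0.07,"tz":-0.15,"ax":0,"ay":0,"az":0},
    {"fingers":0.015,"tx":-0.2,"ty":-0.06,"tz":-0.15,"ax":0,"ay":0,"az":0}
  ],
  "grip_force": 35
}}

```text
t: 10.75
eef_pos: [0.4302, 0.1489, 0.3275]
orientation: [[-0.001, 1.0, -0.002], [1.0, 0.001, -0.001], [-0.001, -0.002, -1.0]]
ft_force: [1.7, -0.9, -0.9]
width: 0.0262
finger_force: 35.0
```

>>> {"api": "play_rows", "payload": {
  "targets": [
    {"fingers":0.015,"tx":-0.04,"ty":0.008,"tz":0,"ax":0,"ay":0,"az":0},
    {"fingers":0.015,"tx":-0.069,"ty":0.0123,"tz":0.02,"ax":0,"ay":0,"az":0},
    {"fingers":0.015,"tx":-0.069,"ty":0.0123,"tz":0.05,"ax":0,"ay":0,"az":0},
    {"fingers":0.015,"tx":-0.069,"ty":0.0123,"tz":0.08,"ax":0,"ay":0,"az":0},
    {"fingers":0.015,"tx":-0.069,"ty":0.0123,"tz":0.1,"ax":0,"ay":0,"az":0},
    {"fingers":0.015,"tx":-0.069,"ty":0.0123,"tz":0.11,"ax":0,"ay":0,"az":0},
    {"fingers":0.015,"tx":-0.069,"ty":0.0123,"tz":0.11,"ax":0,"ay":0,"az":0},
    {"fingers":0.015,"tx":-0.069,"ty":0.0123,"tz":0.11,"ax":0,"ay":0,"az":0}
  ]
}}

```text
t: 11.75
eef_pos: [0.444, 0.0816, 0.2189]
orientation: [[-0.0, 1.0, 0.002], [1.0, 0.0, 0.0], [0.0, 0.002, -1.0]]
ft_force: [-0.2, -0.8, -1.1]
width: 0.0259
finger_force: 35.0
```

Run:
```python
from h import *
s=sense();print(s['t'],s['eef_pos'],s['ft_force'],s['width'])
snap('wrist','w8')
print('plate/coupon');blobs('w8',.006,.0225,x=(.38,.51),y=(.03,.16))
z=np.load('pics/w8.npz');P=cloud('w8');Q=(P-z['t'])@z['R'].reshape(3,3)
m=(np.abs(Q[...,1])<.012)&(Q[...,2]>.15)&(Q[...,2]<.172)&(np.abs(Q[...,0])<.03)
q=Q[m];print(m.sum(),np.percentile(q[:,0],[0,1,50,99,100]),np.percentile(q[:,2],[1,50,99]))
m&=(Q[...,2]<.1565);q=Q[m];print('knob',m.sum(),np.percentile(q[:,0],[0,1,50,99,100]),np.percentile(q[:,1],[0,1,50,99,100]))
```

```text
11.75 [0.44404653 0.08155715 0.21893401] [-0.2279309  -0.75767985 -1.06138791] 0.025867670873225227
plate/coupon
px [282.3 220.1] n 9105 rect c [443.8  81.7] size [75.2 50.2] ang 15.8 z [ 6.7  8.6 18.3] mean [446.   92.5]
4303 [-0.01463428 -0.0132435   0.00376632  0.01343374  0.0139188 ] [0.15254588 0.15979235 0.17106882]
knob 1373 [-0.008227   -0.0076057   0.00020838  0.00704956  0.00911045] [-0.01199505 -0.00638844  0.00078909  0.00798924  0.00838822]
```

Weight centred in the grip, its bottom about 22 mm above the coupon. Lowering it.

>>> {"api": "play_rows", "payload": {
  "targets": [
    {"fingers":0.015,"tx":0,"ty":-0.0003,"tz":0.01,"ax":0,"ay":0,"az":0},
    {"fingers":0.015,"tx":0,"ty":-0.0003,"tz":0.016,"ax":0,"ay":0,"az":0},
    {"fingers":0.015,"tx":0,"ty":-0.0003,"tz":0.02,"ax":0,"ay":0,"az":0},
    {"fingers":0.015,"tx":0,"ty":-0.0003,"tz":0.02,"ax":0,"ay":0,"az":0},
    {"fingers":0.015,"tx":0,"ty":-0.0003,"tz":0.02,"ax":0,"ay":0,"az":0}
  ]
}}

```text
t: 12.42
eef_pos: [0.4434, 0.0814, 0.1983]
orientation: [[-0.0, 1.0, 0.0], [1.0, 0.0, 0.0], [0.0, 0.0, -1.0]]
ft_force: [1.1, 0.2, -1.6]
width: 0.0263
finger_force: 35.0
```

>>> {"api": "play_rows", "payload": {
  "targets": [
    {"fingers":0.015,"tx":0,"ty":0,"tz":0.0008,"ax":0,"ay":0,"az":0},
    {"fingers":0.015,"tx":0,"ty":0,"tz":0.0016,"ax":0,"ay":0,"az":0},
    {"fingers":0.015,"tx":0,"ty":0,"tz":0.0016,"ax":0,"ay":0,"az":0}
  ]
}}

```text
t: 12.8
eef_pos: [0.4434, 0.0814, 0.197]
orientation: [[-0.0, 1.0, 0.0], [1.0, 0.0, 0.0], [0.0, 0.0, -1.0]]
ft_force: [-1.2, 0.3, 2.8]
width: 0.026
finger_force: 35.4
```

Contact. Releasing, rising and checking.

>>> {"api": "play_rows", "payload": {
  "targets": [
    {"fingers":0.045,"tx":0,"ty":0,"tz":0,"ax":0,"ay":0,"az":0},
    {"fingers":0.045,"tx":0,"ty":0,"tz":0,"ax":0,"ay":0,"az":0},
    {"fingers":0.045,"tx":0,"ty":0,"tz":-0.01,"ax":0,"ay":0,"az":0},
    {"fingers":0.045,"tx":0,"ty":0,"tz":-0.03,"ax":0,"ay":0,"az":0},
    {"fingers":0.045,"tx":0,"ty":0,"tz":-0.07,"ax":0,"ay":0,"az":0},
    {"fingers":0.045,"tx":-0.02,"ty":0,"tz":-0.12,"ax":0,"ay":0,"az":0},
    {"fingers":0.045,"tx":-0.05,"ty":0,"tz":-0.14,"ax":0,"ay":0,"az":0},
    {"fingers":0.045,"tx":-0.08,"ty":0,"tz":-0.14,"ax":0,"ay":0,"az":0}
  ]
}}

```text
t: 13.8
eef_pos: [0.4441, 0.0007, 0.3397]
orientation: [[-0.001, 1.0, 0.007], [1.0, 0.001, 0.0], [0.0, 0.007, -1.0]]
ft_force: [-0.6, -0.7, -1.3]
width: 0.0451
finger_force: 0.0
```

Run:
```python
from h import *
s=sense();print(s['t'],s['eef_pos'],s['ft_force'],s['width'])
snap('wrist','w9')
print('plate');blobs('w9',.0055,.012,x=(.38,.51),y=(.03,.14))
print('coupon');blobs('w9',.0145,.022,x=(.38,.51),y=(.03,.14))
print('weight');blobs('w9',.024,.06,x=(.38,.51),y=(.03,.14))
print('knob');blobs('w9',.040,.06,x=(.38,.51),y=(.03,.14))
print('dish');blobs('w9',.009,.02,x=(.38,.51),y=(-.2,-.08))
P=cloud('w9')
for f,lo,hi in(('w9',.0115,.018),('wrist',.0115,.018),('w2',.0115,.018)):
    P=cloud(f);m=(P[...,2]>lo)&(P[...,2]<hi)&(P[...,0]>.41)&(P[...,0]<.51)&(P[...,1]>-.18)&(P[...,1]<-.095)
    if m.sum()>100:
        c,r=cv2.minEnclosingCircle((P[m][:,:2]*1000).astype(np.float32));print(f,m.sum(),c,r)
```

```text
13.8 [0.44410887 0.00070566 0.33968761] [-0.56546038 -0.65147992 -1.27630891] 0.04505704284618354
plate
px [277.   80.8] n 3286 rect c [443.6  81.3] size [75. 50.] ang 15.9 z [6.3 7.5 8.7] mean [444.1  82.7]
coupon
px [275.9  84.6] n 2126 rect c [443.4  80.2] size [60. 30.] ang 16.1 z [16.3 17.5 18.7] mean [443.3  79.8]
weight
px [276.7  81.8] n 1371 rect c [444.3  80.5] size [27.5 27.5] ang 0.1 z [35.8 37.4 44.1] mean [444.1  80.6]
knob
px [276.7  81.4] n 436 rect c [444.3  80.6] size [14.7 14.7] ang 0.1 z [42.2 43.4 44.5] mean [444.1  80.7]
dish
px [291.3 338.7] n 3225 rect c [ 456.7 -137.8] size [60.2 59.8] ang 79.2 z [12.7 14.2 15.2] mean [ 456.6 -136.2]
w9 3140 (456.9594421386719, -138.2305145263672) 30.75535774230957
wrist 2242 (456.35833740234375, -138.6576385498047) 30.689102172851562
w2 1564 (456.6731262207031, -149.79690551757812) 27.375764846801758
```

Plate, coupon and weight agree within about 1 mm. The dish is at (456.7,-138.0), 219.7 mm from the plate against 220 given. On to the small weight.

>>> {"api": "play_rows", "payload": {
  "targets": [
    {"fingers":0.045,"tx":-0.045,"ty":0.009,"tz":0,"ax":0,"ay":0,"az":0},
    {"fingers":0.045,"tx":-0.09,"ty":0.018,"tz":0.0,"ax":0,"ay":0,"az":0},
    {"fingers":0.045,"tx":-0.14,"ty":0.027,"tz":0.0,"ax":0,"ay":0,"az":0},
    {"fingers":0.045,"tx":-0.19,"ty":0.036,"tz":0.01,"ax":0,"ay":0,"az":0},
    {"fingers":0.045,"tx":-0.24,"ty":0.045,"tz":0.02,"ax":0,"ay":0,"az":0},
    {"fingers":0.045,"tx":-0.29,"ty":0.054,"tz":0.05,"ax":0,"ay":0,"az":0},
    {"fingers":0.045,"tx":-0.3215,"ty":0.06,"tz":0.09,"ax":0,"ay":0,"az":0},
    {"fingers":0.045,"tx":-0.3215,"ty":0.06,"tz":0.115,"ax":0,"ay":0,"az":0}
  ]
}}

```text
t: 14.85
eef_pos: [0.502, -0.3234, 0.2198]
orientation: [[0.005, 1.0, -0.002], [1.0, -0.005, -0.002], [-0.002, -0.002, -1.0]]
ft_force: [0.6, 0.8, 0.5]
width: 0.0452
finger_force: 0.0
```

Run:
```python
from h import *
s=sense();print(s['t'],s['eef_pos'],s['ft_force'],s['width'])
snap('wrist','w10')
blobs('w10',.006,.035,x=(.47,.53),y=(-.35,-.28),mn=40)
blobs('w10',.0165,.035,x=(.47,.53),y=(-.35,-.28),mn=40)
```

```text
14.85 [ 0.50196808 -0.323375    0.21978105] [0.56056296 0.7538273  0.48964027] 0.04524415791687751
px [284.2 234.6] n 1661 rect c [ 504.1 -320.9] size [22.1 21.6] ang 89.6 z [ 9.9 14.8 20.1] mean [ 504.2 -319.3]
px [284.3 240.4] n 491 rect c [ 504.3 -321.1] size [12.2 12.1] ang 70.5 z [18.4 19.5 20.5] mean [ 504.2 -320.8]
```

>>> {"api": "play_rows", "payload": {
  "targets": [
    {"fingers":0.045,"tx":0,"ty":0,"tz":0.01,"ax":0,"ay":0,"az":0},
    {"fingers":0.045,"tx":0,"ty":0,"tz":0.015,"ax":0,"ay":0,"az":0},
    {"fingers":0.045,"tx":0,"ty":0,"tz":0.015,"ax":0,"ay":0,"az":0}
  ]
}}

```text
t: 15.28
eef_pos: [0.5037, -0.3196, 0.2073]
orientation: [[-0.001, 1.0, 0.001], [1.0, 0.001, -0.0], [-0.0, 0.001, -1.0]]
ft_force: [0.2, -0.3, -0.0]
width: 0.0453
finger_force: 0.0
```

>>> {"api": "play_rows", "payload": {
  "targets": [
    {"fingers":0.045,"tx":-0.0012,"ty":0.0005,"tz":0.015,"ax":0,"ay":0,"az":0},
    {"fingers":0.045,"tx":-0.0012,"ty":0.0005,"tz":0.025,"ax":0,"ay":0,"az":0},
    {"fingers":0.045,"tx":-0.0012,"ty":0.0005,"tz":0.0275,"ax":0,"ay":0,"az":0},
    {"fingers":0.045,"tx":-0.0012,"ty":0.0005,"tz":0.0275,"ax":0,"ay":0,"az":0},
    {"fingers":0.01,"tx":-0.0012,"ty":0.0005,"tz":0.0275,"ax":0,"ay":0,"az":0},
    {"fingers":0.01,"tx":-0.0012,"ty":0.0005,"tz":0.0275,"ax":0,"ay":0,"az":0},
    {"fingers":0.01,"tx":-0.0012,"ty":0.0005,"tz":0.0275,"ax":0,"ay":0,"az":0},
    {"fingers":0.01,"tx":-0.0012,"ty":0.0005,"tz":0.0275,"ax":0,"ay":0,"az":0}
  ],
  "grip_force": 30
}}

```text
t: 16.27
eef_pos: [0.5041, -0.3215, 0.1796]
orientation: [[-0.0, 1.0, 0.001], [1.0, 0.0, -0.001], [-0.001, 0.001, -1.0]]
ft_force: [0.3, 0.1, 2.5]
width: 0.02
finger_force: 29.6
```

>>> {"api": "play_rows", "payload": {
  "targets": [
    {"fingers":0.01,"tx":0,"ty":0,"tz":-0.03,"ax":0,"ay":0,"az":0},
    {"fingers":0.01,"tx":0.02,"ty":-0.005,"tz":-0.07,"ax":0,"ay":0,"az":0},
    {"fingers":0.01,"tx":0.06,"ty":-0.015,"tz":-0.1,"ax":0,"ay":0,"az":0},
    {"fingers":0.01,"tx":0.11,"ty":-0.028,"tz":-0.1,"ax":0,"ay":0,"az":0},
    {"fingers":0.01,"tx":0.15,"ty":-0.04,"tz":-0.1,"ax":0,"ay":0,"az":0},
    {"fingers":0.01,"tx":0.183,"ty":-0.0475,"tz":-0.085,"ax":0,"ay":0,"az":0},
    {"fingers":0.01,"tx":0.183,"ty":-0.0475,"tz":-0.05,"ax":0,"ay":0,"az":0},
    {"fingers":0.01,"tx":0.183,"ty":-0.0475,"tz":-0.035,"ax":0,"ay":0,"az":0}
  ]
}}

```text
t: 17.27
eef_pos: [0.4551, -0.1376, 0.2124]
orientation: [[-0.001, 1.0, -0.004], [1.0, 0.001, 0.001], [0.001, -0.004, -1.0]]
ft_force: [0.2, -0.9, -0.9]
width: 0.0201
finger_force: 29.5
```

>>> {"api": "play_rows", "payload": {
  "targets": [
    {"fingers":0.01,"tx":0,"ty":0,"tz":0,"ax":0,"ay":0,"az":0},
    {"fingers":0.01,"tx":0,"ty":0,"tz":0,"ax":0,"ay":0,"az":0}
  ]
}}

```text
t: 17.52
eef_pos: [0.4569, -0.1391, 0.2149]
orientation: [[0.001, 1.0, 0.002], [1.0, -0.001, -0.001], [-0.001, 0.002, -1.0]]
ft_force: [0.5, -0.2, -0.6]
width: 0.0202
finger_force: 29.5
```

Run:
```python
from h import *
s=sense();print(s['t'],s['eef_pos'],s['ft_force'],s['width'])
snap('wrist','w11')
P=cloud('w11');m=(P[...,2]>.0095)&(P[...,2]<.018)&(P[...,0]>.41)&(P[...,0]<.51)&(P[...,1]>-.18)&(P[...,1]<-.095)
print(m.sum(),cv2.minEnclosingCircle((P[m][:,:2]*1000).astype(np.float32)))
z=np.load('pics/w11.npz');Q=(P-z['t'])@z['R'].reshape(3,3)
m=(np.abs(Q[...,1])<.009)&(Q[...,2]>.15)&(Q[...,2]<.175)&(np.abs(Q[...,0])<.03)
q=Q[m];print(m.sum(),np.percentile(q[:,0],[1,50,99]),np.percentile(q[:,2],[1,50,99]))
```

```text
17.525 [ 0.4568902  -0.13912546  0.21492007] [ 0.52491412 -0.21628977 -0.59067443] 0.020240683213757587
7175 ((456.95147705078125, -138.00721740722656), 30.203414916992188)
2473 [-0.00970844  0.00379917  0.01146619] [0.15899819 0.1648032  0.17419876]
```

Nearly centred on the lid, so lowering.

>>> {"api": "play_rows", "payload": {
  "targets": [
    {"fingers":0.01,"tx":0.0002,"ty":0,"tz":0.01,"ax":0,"ay":0,"az":0},
    {"fingers":0.01,"tx":0.0002,"ty":0,"tz":0.017,"ax":0,"ay":0,"az":0},
    {"fingers":0.01,"tx":0.0002,"ty":0,"tz":0.0195,"ax":0,"ay":0,"az":0},
    {"fingers":0.01,"tx":0.0002,"ty":0,"tz":0.0205,"ax":0,"ay":0,"az":0},
    {"fingers":0.01,"tx":0.0002,"ty":0,"tz":0.021,"ax":0,"ay":0,"az":0},
    {"fingers":0.01,"tx":0.0002,"ty":0,"tz":0.021,"ax":0,"ay":0,"az":0}
  ]
}}

```text
t: 18.32
eef_pos: [0.4559, -0.138, 0.194]
orientation: [[-0.0, 1.0, -0.001], [1.0, 0.0, 0.001], [0.001, -0.001, -1.0]]
ft_force: [-3.0, 0.7, 8.6]
width: 0.0199
finger_force: 30.4
```

>>> {"api": "play_rows", "payload": {
  "targets": [
    {"fingers":0.01,"tx":0,"ty":0.0003,"tz":-0.0008,"ax":0,"ay":0,"az":0},
    {"fingers":0.01,"tx":0,"ty":0.0003,"tz":-0.0008,"ax":0,"ay":0,"az":0}
  ]
}}

```text
t: 18.58
eef_pos: [0.4567, -0.1381, 0.194]
orientation: [[-0.0, 1.0, 0.001], [1.0, 0.0, -0.0], [-0.0, 0.001, -1.0]]
ft_force: [-0.2, -0.2, 1.3]
width: 0.0196
finger_force: 29.8
```

>>> {"api": "play_rows", "payload": {
  "targets": [
    {"fingers":0.04,"tx":0,"ty":0,"tz":0,"ax":0,"ay":0,"az":0},
    {"fingers":0.04,"tx":0,"ty":0,"tz":0,"ax":0,"ay":0,"az":0},
    {"fingers":0.04,"tx":0,"ty":0,"tz":-0.01,"ax":0,"ay":0,"az":0},
    {"fingers":0.04,"tx":0,"ty":0,"tz":-0.03,"ax":0,"ay":0,"az":0},
    {"fingers":0.04,"tx":0,"ty":0,"tz":-0.07,"ax":0,"ay":0,"az":0},
    {"fingers":0.06,"tx":0,"ty":-0.01,"tz":-0.12,"ax":0,"ay":0,"az":0},
    {"fingers":0.085,"tx":0.0,"ty":-0.03,"tz":-0.15,"ax":0,"ay":0,"az":0},
    {"fingers":0.085,"tx":0.0,"ty":-0.03,"tz":-0.15,"ax":0,"ay":0,"az":0}
  ]
}}

```text
t: 19.58
eef_pos: [0.4265, -0.1387, 0.3471]
orientation: [[0.001, 1.0, 0.007], [1.0, -0.001, -0.001], [-0.001, 0.007, -1.0]]
ft_force: [-0.1, 1.0, 0.0]
width: 0.0849
finger_force: 0.0
```

Run:
```python
from h import *
s=sense();print(s['t'],s['eef_pos'],s['ft_force'],s['width'])
snap('wrist','w12')
P=cloud('w12');m=(P[...,2]>.0095)&(P[...,2]<.018)&(P[...,0]>.41)&(P[...,0]<.51)&(P[...,1]>-.18)&(P[...,1]<-.095)
print(m.sum(),cv2.minEnclosingCircle((P[m][:,:2]*1000).astype(np.float32)))
blobs('w12',.02,.06,x=(.41,.51),y=(-.2,-.08))
blobs('w12',.03,.06,x=(.41,.51),y=(-.2,-.08))
```

```text
19.575 [ 0.42653404 -0.13874933  0.3470533 ] [-0.0939733   0.98181159  0.00379571] 0.08486501010764803
3473 ((456.7590637207031, -138.1985626220703), 30.12274169921875)
px [316.2 188.2] n 662 rect c [ 457.1 -137.6] size [21.5 21.4] ang 2.6 z [25.7 29.3 34.6] mean [ 456.9 -136.8]
px [317.2 190.7] n 205 rect c [ 457.  -138.4] size [12.7 11.7] ang 57.5 z [30.7 34.  35. ] mean [ 457.3 -137.9]
```

The small weight is centred on the lid within about 0.5 mm. Now locating the white bottle from the earlier view.

Run:
```python
from h import *
from scipy.optimize import least_squares
P=cloud('w6')
box=(P[...,0]>.33)&(P[...,0]<.41)&(P[...,1]>.25)&(P[...,1]<.35)
m=box&(P[...,2]>.086)&(P[...,2]<.094);print('cap',m.sum(),cv2.minEnclosingCircle((P[m][:,:2]*1e3).astype(np.float32)))
m=box&(P[...,2]>.012)&(P[...,2]<.05);q=P[m][:,:2]*1e3
print(least_squares(lambda c:np.hypot(q[:,0]-c[0],q[:,1]-c[1])-21,[375,298],loss='soft_l1').x)
```

```text
cap 981 ((371.63140869140625, 295.83038330078125), 11.782588005065918)
[371.0972739 295.544333 ]
```

>>> {"api": "play_rows", "payload": {
  "targets": [
    {"fingers":0.085,"tx":0.04,"ty":-0.005,"tz":0,"ax":0,"ay":0,"az":-7.5},
    {"fingers":0.085,"tx":0.085,"ty":-0.01,"tz":0,"ax":0,"ay":0,"az":-15},
    {"fingers":0.085,"tx":0.13,"ty":-0.015,"tz":0,"ax":0,"ay":0,"az":-22.5},
    {"fingers":0.085,"tx":0.175,"ty":-0.02,"tz":0,"ax":0,"ay":0,"az":-30},
    {"fingers":0.085,"tx":0.22,"ty":-0.025,"tz":0,"ax":0,"ay":0,"az":-37.5},
    {"fingers":0.085,"tx":0.265,"ty":-0.03,"tz":0,"ax":0,"ay":0,"az":-45},
    {"fingers":0.085,"tx":0.31,"ty":-0.035,"tz":0,"ax":0,"ay":0,"az":-52.5},
    {"fingers":0.085,"tx":0.355,"ty":-0.042,"tz":0,"ax":0,"ay":0,"az":-60}
  ]
}}

```text
t: 20.62
eef_pos: [0.3842, 0.2185, 0.3425]
orientation: [[-0.868, 0.496, -0.002], [0.496, 0.868, -0.001], [0.002, -0.002, -1.0]]
ft_force: [1.4, 0.4, 0.0]
width: 0.0846
finger_force: 0.0
```

Run:
```python
from h import *
s=sense();print(s['t'],s['eef_pos'],np.round(s['q'],2),s['ft_force'],s['width']);print(np.round(s['orientation'],3))
snap('wrist','w13')
blobs('w13',.086,.096,x=(.33,.5),y=(.17,.35),mn=30)
```

```text
20.625 [0.38416043 0.21845836 0.34250671] [-0.4   0.15 -0.17  1.88  0.03  1.12  0.47] [1.36763156 0.41085013 0.03532062] 0.08464541964985406
[[-0.868  0.496 -0.002]
 [ 0.496  0.868 -0.001]
 [ 0.002 -0.002 -1.   ]]
px [386.2 132.1] n 1284 rect c [371.3 295.5] size [22.6 22.9] ang 59.7 z [88.1 89.3 90.4] mean [371.1 295.4]
px [425.5 261.9] n 593 rect c [457.1 282.4] size [24.  14.2] ang 33.4 z [87.  89.2 90.3] mean [456.6 282. ]
px [285.6 270.3] n 979 rect c [418.1 202. ] size [22.5 22.9] ang 59.8 z [88.2 89.4 90.4] mean [417.7 202.3]
```

The bottle is at (371.3,295.5) in both views. Moving above it.

>>> {"api": "play_rows", "payload": {
  "targets": [
    {"fingers":0.085,"tx":0.025,"ty":0.031,"tz":0,"ax":0,"ay":0,"az":0},
    {"fingers":0.085,"tx":0.051,"ty":0.0613,"tz":0,"ax":0,"ay":0,"az":0},
    {"fingers":0.085,"tx":0.051,"ty":0.0613,"tz":0.03,"ax":0,"ay":0,"az":0},
    {"fingers":0.085,"tx":0.051,"ty":0.0613,"tz":0.06,"ax":0,"ay":0,"az":0},
    {"fingers":0.085,"tx":0.051,"ty":0.0613,"tz":0.06,"ax":0,"ay":0,"az":0},
    {"fingers":0.085,"tx":0.051,"ty":0.0613,"tz":0.06,"ax":0,"ay":0,"az":0}
  ]
}}

```text
t: 21.42
eef_pos: [0.3713, 0.2957, 0.2841]
orientation: [[-0.866, 0.5, -0.0], [0.5, 0.866, 0.0], [0.0, 0.0, -1.0]]
ft_force: [0.6, -0.2, 0.8]
width: 0.0849
finger_force: 0.0
```

Run:
```python
from h import *
s=sense();print(s['t'],s['eef_pos'],s['ft_force'],s['width'])
snap('wrist','w14')
blobs('w14',.086,.096,x=(.33,.42),y=(.25,.35),mn=30)
```

```text
21.425 [0.37134033 0.29570881 0.28413002] [ 0.64505113 -0.15042516  0.77983759] 0.0848736640397519
px [281.  247.9] n 1868 rect c [371.3 295.9] size [22.9 22.6] ang 80.3 z [88.1 89.4 90.4] mean [370.9 296.2]
```

View pics/w14.png

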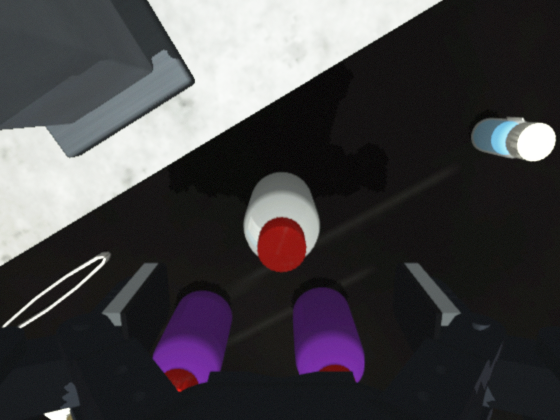

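The bottle sits centred between the fingers at (281,245), and the purple ones are outside the finger paths. Descending and gripping.

>>> {"api": "play_rows", "payload": {
  "targets": [
    {"fingers":0.085,"tx":0,"ty":0,"tz":0.025,"ax":0,"ay":0,"az":0},
    {"fingers":0.085,"tx":0,"ty":0,"tz":0.055,"ax":0,"ay":0,"az":0},
    {"fingers":0.085,"tx":0,"ty":0,"tz":0.075,"ax":0,"ay":0,"az":0},
    {"fingers":0.085,"tx":0,"ty":0,"tz":0.084,"ax":0,"ay":0,"az":0},
    {"fingers":0.03,"tx":0,"ty":0,"tz":0.084,"ax":0,"ay":0,"az":0},
    {"fingers":0.03,"tx":0,"ty":0,"tz":0.084,"ax":0,"ay":0,"az":0},
    {"fingers":0.03,"tx":0,"ty":0,"tz":0.084,"ax":0,"ay":0,"az":0},
    {"fingers":0.03,"tx":0,"ty":0,"tz":0.084,"ax":0,"ay":0,"az":0}
  ],
  "grip_force": 40
}}

```text
t: 22.48
eef_pos: [0.3715, 0.2959, 0.2012]
orientation: [[-0.866, 0.5, 0.002], [0.5, 0.866, 0.001], [-0.001, 0.002, -1.0]]
ft_force: [-0.5, -0.8, 6.7]
width: 0.0403
finger_force: 40.4
```

>>> {"api": "play_rows", "payload": {
  "targets": [
    {"fingers":0.03,"tx":0,"ty":0,"tz":0,"ax":0,"ay":0,"az":0},
    {"fingers":0.03,"tx":0,"ty":0,"tz":0,"ax":0,"ay":0,"az":0}
  ]
}}

```text
t: 22.72
eef_pos: [0.3715, 0.2959, 0.2012]
orientation: [[-0.866, 0.5, 0.002], [0.5, 0.866, 0.001], [-0.001, 0.002, -1.0]]
ft_force: [-1.5, 0.1, 5.5]
width: 0.0405
finger_force: 40.4
```

Gripped at 40.4 mm. Lifting over the purple bottles and carrying.

>>> {"api": "play_rows", "payload": {
  "targets": [
    {"fingers":0.03,"tx":0,"ty":0,"tz":-0.03,"ax":0,"ay":0,"az":0},
    {"fingers":0.03,"tx":0,"ty":0,"tz":-0.08,"ax":0,"ay":0,"az":0},
    {"fingers":0.03,"tx":0,"ty":0,"tz":-0.12,"ax":0,"ay":0,"az":0},
    {"fingers":0.03,"tx":-0.0115,"ty":-0.012,"tz":-0.13,"ax":0,"ay":0,"az":0},
    {"fingers":0.03,"tx":-0.0345,"ty":-0.036,"tz":-0.13,"ax":0,"ay":0,"az":9},
    {"fingers":0.03,"tx":-0.069,"ty":-0.0724,"tz":-0.13,"ax":0,"ay":0,"az":18},
    {"fingers":0.03,"tx":-0.1036,"ty":-0.1086,"tz":-0.13,"ax":0,"ay":0,"az":27},
    {"fingers":0.03,"tx":-0.138,"ty":-0.145,"tz":-0.13,"ax":0,"ay":0,"az":36}
  ]
}}

```text
t: 23.72
eef_pos: [0.418, 0.0994, 0.3299]
orientation: [[-0.402, 0.915, 0.0], [0.915, 0.402, 0.0], [-0.0, 0.0, -1.0]]
ft_force: [0.3, -0.1, -1.6]
width: 0.0405
finger_force: 41.1
```

>>> {"api": "play_rows", "payload": {
  "targets": [
    {"fingers":0.03,"tx":-0.043,"ty":-0.008,"tz":0,"ax":0,"ay":0,"az":8},
    {"fingers":0.03,"tx":-0.087,"ty":-0.016,"tz":0,"ax":0,"ay":0,"az":16},
    {"fingers":0.03,"tx":-0.1312,"ty":-0.0239,"tz":0.01,"ax":0,"ay":0,"az":24},
    {"fingers":0.03,"tx":-0.1312,"ty":-0.0239,"tz":0.04,"ax":0,"ay":0,"az":24},
    {"fingers":0.03,"tx":-0.1312,"ty":-0.0239,"tz":0.08,"ax":0,"ay":0,"az":24},
    {"fingers":0.03,"tx":-0.1312,"ty":-0.0239,"tz":0.105,"ax":0,"ay":0,"az":24},
    {"fingers":0.03,"tx":-0.1312,"ty":-0.0239,"tz":0.11,"ax":0,"ay":0,"az":24},
    {"fingers":0.03,"tx":-0.1312,"ty":-0.0239,"tz":0.11,"ax":0,"ay":0,"az":24}
  ]
}}

```text
t: 24.72
eef_pos: [0.4498, -0.0286, 0.2203]
orientation: [[-0.0, 1.0, 0.001], [1.0, 0.0, -0.0], [-0.0, 0.001, -1.0]]
ft_force: [1.2, -0.1, -1.8]
width: 0.0406
finger_force: 41.1
```

Run:
```python
from h import *
s=sense();print(s['t'],s['eef_pos'],s['ft_force'],s['width']);print(np.round(s['orientation'],4))
snap('wrist','w15')
z=np.load('pics/w15.npz');P=cloud('w15');Q=(P-z['t'])@z['R'].reshape(3,3)
m=(np.abs(Q[...,0])<.03)&(np.abs(Q[...,1])<.014)&(Q[...,2]>.1)&(Q[...,2]<.116);q=Q[m]
print(m.sum(),cv2.minEnclosingCircle((q[:,:2]*1e3).astype(np.float32)),np.percentile(q[:,2],[5,50,95]))
```

```text
24.725 [ 0.44983562 -0.02857613  0.22026583] [ 1.23226971 -0.13693187 -1.84217965] 0.04055827508454807
[[-2.e-04  1.e+00  5.e-04]
 [ 1.e+00  2.e-04 -0.e+00]
 [-0.e+00  5.e-04 -1.e+00]]
4183 ((8.9471435546875, -0.46553897857666016), 15.55521297454834) [0.1008993  0.11178367 0.11490411]
```

Positioned within 0.5 mm. Lowering.

>>> {"api": "play_rows", "payload": {
  "targets": [
    {"fingers":0.03,"tx":0,"ty":0,"tz":0.008,"ax":0,"ay":0,"az":0},
    {"fingers":0.03,"tx":0,"ty":0,"tz":0.014,"ax":0,"ay":0,"az":0},
    {"fingers":0.03,"tx":0,"ty":0,"tz":0.0165,"ax":0,"ay":0,"az":0},
    {"fingers":0.03,"tx":0,"ty":0,"tz":0.0175,"ax":0,"ay":0,"az":0},
    {"fingers":0.03,"tx":0,"ty":0,"tz":0.0185,"ax":0,"ay":0,"az":0},
    {"fingers":0.03,"tx":0,"ty":0,"tz":0.0185,"ax":0,"ay":0,"az":0}
  ]
}}

```text
t: 25.52
eef_pos: [0.4496, -0.0286, 0.2014]
orientation: [[-0.0, 1.0, 0.0], [1.0, 0.0, -0.0], [-0.0, 0.0, -1.0]]
ft_force: [0.2, 0.1, -1.1]
width: 0.0404
finger_force: 41.1
```

>>> {"api": "play_rows", "payload": {
  "targets": [
    {"fingers":0.03,"tx":0,"ty":0.0003,"tz":0.0007,"ax":0,"ay":0,"az":0},
    {"fingers":0.03,"tx":0,"ty":0.0003,"tz":0.0007,"ax":0,"ay":0,"az":0}
  ]
}}

```text
t: 25.78
eef_pos: [0.4498, -0.0287, 0.2012]
orientation: [[-0.0, 1.0, -0.0], [1.0, 0.0, 0.0], [0.0, -0.0, -1.0]]
ft_force: [-2.0, -0.6, 5.5]
width: 0.0405
finger_force: 41.7
```

Contact. Releasing and rising straight up.

>>> {"api": "play_rows", "payload": {
  "targets": [
    {"fingers":0.085,"tx":0,"ty":0,"tz":0,"ax":0,"ay":0,"az":0},
    {"fingers":0.085,"tx":0,"ty":0,"tz":0,"ax":0,"ay":0,"az":0},
    {"fingers":0.085,"tx":0,"ty":0,"tz":0,"ax":0,"ay":0,"az":0},
    {"fingers":0.085,"tx":0,"ty":0,"tz":-0.02,"ax":0,"ay":0,"az":0},
    {"fingers":0.085,"tx":0,"ty":0,"tz":-0.06,"ax":0,"ay":0,"az":0},
    {"fingers":0.085,"tx":0,"ty":0,"tz":-0.11,"ax":0,"ay":0,"az":0},
    {"fingers":0.085,"tx":0,"ty":0,"tz":-0.16,"ax":0,"ay":0,"az":0},
    {"fingers":0.085,"tx":0,"ty":0,"tz":-0.2,"ax":0,"ay":0,"az":0}
  ]
}}

```text
t: 26.78
eef_pos: [0.4499, -0.0287, 0.4029]
orientation: [[-0.0, 1.0, 0.002], [1.0, 0.0, 0.0], [0.0, 0.002, -1.0]]
ft_force: [-0.2, 0.3, -0.4]
width: 0.085
finger_force: 0.0
```

Run:
```python
from h import *
s=sense();print(s['t'],s['eef_pos'],s['ft_force'],s['width'])
snap('wrist','w16');snap('scene','s2')
print('cap');blobs('w16',.084,.097,x=(.4,.5),y=(-.09,.03),mn=30)
print('plate');blobs('w16',.0055,.012,x=(.38,.51),y=(.03,.14))
print('coupon');blobs('w16',.0145,.022,x=(.38,.51),y=(.03,.14))
print('weight');blobs('w16',.024,.06,x=(.38,.51),y=(.04,.14))
print('dish');blobs('w16',.009,.018,x=(.41,.51),y=(-.18,-.1))
print('small');blobs('w16',.023,.06,x=(.41,.51),y=(-.2,-.09))
b=cv2.imread('pics/s2.png')[140:310,160:440];cv2.imwrite('pics/s2c.png',cv2.resize(b,None,fx=2.8,fy=2.8,interpolation=cv2.INTER_CUBIC))
```

```text
26.775 [ 0.4499122  -0.028689    0.40289225] [-0.24649051  0.27278452 -0.42298144] 0.08495167361056961
cap
px [279.2 190.6] n 715 rect c [450.5 -28.1] size [22.4 23. ] ang 0.1 z [88.  89.5 90.7] mean [450.3 -27.4]
plate
px [272.5  51.7] n 2356 rect c [443.5  81.2] size [75.  50.2] ang 15.8 z [6.2 7.5 8.8] mean [444.1  81.5]
coupon
px [271.4  53.4] n 1552 rect c [443.3  80.2] size [59.9 30.3] ang 16.1 z [16.1 17.5 18.7] mean [443.3  79.1]
weight
px [271.7  49.2] n 999 rect c [443.8  80.2] size [27.3 27.7] ang 0.3 z [35.4 37.4 44. ] mean [444.   79.8]
dish
px [285.4 276.3] n 2039 rect c [ 456.3 -138. ] size [59.3 59.5] ang 2.0 z [12.6 14.2 15.5] mean [ 456.3 -135.5]
small
px [286.5 284.1] n 396 rect c [ 457.2 -137.8] size [21.7 21.5] ang 37.3 z [25.3 29.4 34.7] mean [ 457.2 -136. ]
```

View pics/w16.png

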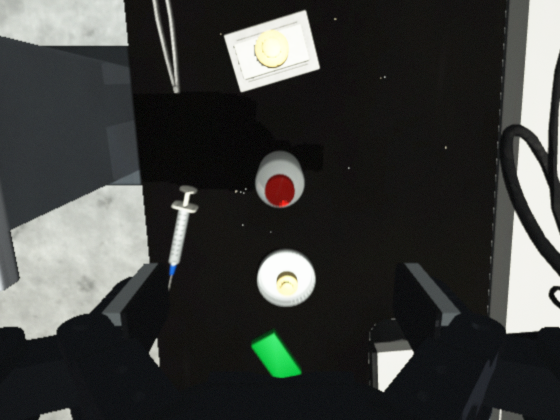

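View pics/s2c.png

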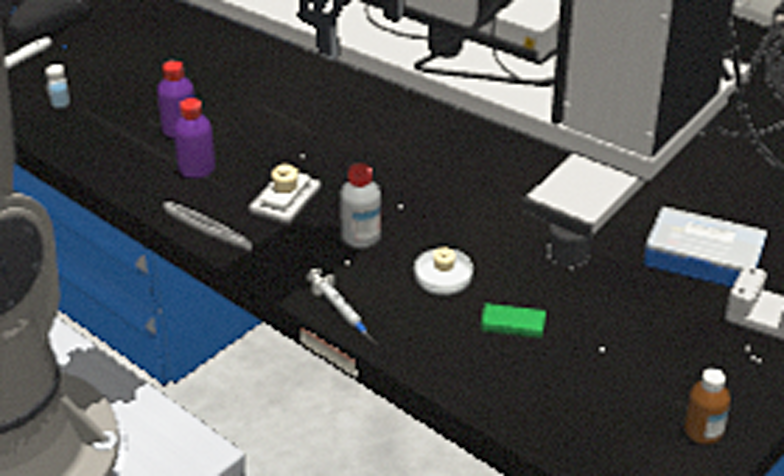

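The two final views show the job in place:
- **Plate:** the coupon lies lengthwise on it with the large weight on top, at (272,50).
- **Dish:** the small weight stands on the lid, at (287,283).
- **White bottle:** it stands upright midway between them, at (279,190).
- **Left alone:** the vial, brown bottle, purple bottles and green coupon show no disturbance.

All errors are 1 mm or less and the gripper is clear, so I'm handing in.

```bash
python3 -c "
from workcell import *
print(job_done())"
```

```text
the job is handed in; nothing more can be done
None
```

The job is handed in: the coupon and larger weight are on the plate, the smaller weight is on the dish lid, and the white bottle stands midway between them, all within about 1 mm by the camera after 27 s of robot time; no verdict was returned.

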